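# Close the packed teal supply box

## Task

The teal box is packed: lift the orange handle at the knee of its folding lid stay up past centre so that the stay unlocks, then lower the teal lid gently, without letting it slam, until it is fully shut, and take your hand away. The grey box is still being filled: leave its lid standing open.

Things in the scene. Friction and masses are not known exactly. Their poses are not given: they have to be found in the camera images.
- teal_box: Teal box, 200 x 170 mm, rim 120 mm high, fixed, full of cartons. Origin: centre of underside, z up. Lid hinge along its y at x = -100, z = 120 mm (robot's side); x points from the hinge across to the lid's free edge. On the outside of its -y end is the stay: lower link 75 mm, pivoted on the box at x = 80, z = 70; knee; upper link up to the lid. A like grey box stands beside it.
- teal_handle (a point): Middle of the orange bar at the stay's knee: 12 mm thick, 60 long, level, along the box's y; pinch from above. Locked: x = 19, y = -141, z = 114 mm in the box's frame. Moves only on a 75 mm circle about the lower pivot: up and away from the hinge, over centre at x = 26, z = 121, well unlocked at x = 48, z = 138 (lid 5 deg lower), lid shut x = 108, z = 140. Takes a few N; stays where left.
- teal_lid (a joint): Teal lid, rad: 0 = locked open, 65 deg above level; grows as it is lowered; 1.134 = shut, level on the rim, top 132 mm above the table. Flat panel 206 mm from hinge to free edge, 170 wide, 12 thick, hinge axis in its underside. Cannot be lowered while locked; once unlocked its stiff hinge holds it where left: push it down on the outer face (about 4 N near the edge).
- grey_lid (a joint): The same for the grey box's lid, also locked open: 0 = open, grows as it is lowered. To be left open.

How it is judged (in metres and radians):
On the way:
1. the teal box's stay is unlocked: its knee handle has been lifted past centre (x of teal_handle in the frame of teal_box above 0.036 m), for 0.1 s.
At the end, for the whole second after the job is handed in: The teal lid is fully shut (joint within about 4 degrees of 1.134 rad: above 1.06) and at rest, and the grey lid still stands open (joint below 0.1 rad) (value of joint teal_lid above 1.06 rad and velocity of joint teal_lid below 0.05 rad/s and value of joint grey_lid below 0.1 rad); the robot touches nothing.
It fails at once if the teal lid slams (falls or is thrown faster than 2.5 rad/s) (velocity of joint teal_lid above 2.5 rad/s).
It fails at once if the grey box's lid is lowered (by more than 0.1 rad) (value of joint grey_lid above 0.1 rad).
It also fails if it takes over 51 s, if anything falls off the work surface, if the arm or the gripper's body presses on something with over 40 N, if the wrist force passes 120 N, or if a joint passes its speed limit or range.

## Robot

A 6-joint arm with a two-finger parallel gripper is mounted at the origin on the work surface. World frame = base frame: x ahead of the robot, y to its left, z up, the work surface at z = 0. Lengths are in m, angles in degrees, forces in N, time in s.
With the tool pointing down it reaches from about 0.275 to 0.725 m from the base axis. Payload 5.6 kg.
Tool frame: the origin (TCP) lies midway between the tips of the shut fingers; the grasp point (between the pads) lies 19 mm behind it; z points along the fingers, y is the direction in which the jaws open and shut (so a half turn about z gives the same grasp; the last joint's range is limited). The gripper opens to 85 mm and grips with 20 to 120 N. Pads are 22 mm wide; open, the fingers measure 114 mm over their backs; the gripper's body (76 mm by 85 mm) begins 54 mm behind the grasp point. The pads swing forward as they close: fully open they stand 13 mm farther back than shut.
Start: joints at [-48.209, 14.616, 6.199, 0, -81.583, -16.306], TCP at [0.237, -0.496, 0.231] pointing down, gripper open.
Joint ranges: [-168.99, 168.99], [-69.2, 112.95], [-62.41, 85.93], [-164.36, 98.24], [-168.68, -3.75], [-174.98, 174.98]. Speed limits (degrees/s): [147.25, 147.25, 180, 180, 180, 180].

## Interface

Orientations are given as a 3x3 rotation matrix whose columns are the frame's x, y, z axes.
In Python, from station import arm gives the robot as it stands.
- The arm moves only by the tool drive_tool, never from a script. Its arguments are lists of equal length, an entry for each row: "offset": the shift along the tool's x, y, z in mm, a list of three; "dr": the turn, a rotation vector about the tool's x, y, z in degrees, a list of three. In form: {"offset": [[tx, ty, tz], ...], "dr": [[ax, ay, az], ...]}. A call has 1 to 10 rows; each row shifts and turns the commanded pose from where the row before left it, along the tool's axes as they then stand; what a row does not reach is not made up. A row lasts 1/12 s, in which the tool goes at most 41.7 mm and 7.16 degrees, less where a joint would pass 70% of its speed; a pose out of reach is approached as far as the arm can. A call with a gripper value outside its range is refused whole. "claw" is the closure, from 0 (fully open) to 1 (shut), set as the call begins (left out, the last holds). The fingers move at their own pace and stop on an object; "squeeze" is the grip in N (left out, the last holds). Time passes only in rows, so rows that do not move let the fingers close. It gives the time, the measured TCP pose, the force and the opening at its end, in the units of the state.
- arm.read_state(): the state, without advancing time (a new reading comes with each control period).
- arm.read_camera(name): name is "scene" or "top" or "wrist"; returns (picture, depth): 384x512x3 uint8, red, green, blue; 384x512 float32, m along the optical axis (not along the pixel's ray), 0 where there is no reading.
- arm.get_calibration(name): a dict with "fx", "fy", "cx", "cy" (pixels), "R" (3x3) and "t" (3): a world point X has camera coordinates R X + t. Camera axes: x right, y down, z forward; pixel columns grow to the right and rows downward; lengths in m; the calibration is good to about 2 mm. A picture is of the moment at which its call begins: read the wrist's pose just before it. get_calibration takes no time and is no camera call; for the wrist camera it gives the pose at the moment of the call.
- arm.hand_in(): hands the job in, once; it reports no verdict.
The state is a dict: "time_s": time; "qpos": joint angles; "joint_velocities": joint speeds; "joint_efforts": joint torques, N m; "tool_pos": TCP position; "tool_rot": TCP orientation; "contact_force": force on the tool from outside, world axes, zero at the start; "torque": the same for the moment, N m; "gripper_width": finger opening in m.
Only numpy, scipy, OpenCV 4.12 (cv2) and the standard library are available. Lean on these libraries where they do the work, as an engineer would, in place of code of your own. Each camera call takes 0.05 s, during which the arm holds its last target. There are 200 camera calls.

## Working session

There is one attempt and no reset: what is moved stays moved. The work goes in short steps, Python scripts to look and compute and a tool call to move; the robot and the scene stay as the last step left them, time stands still between calls to the robot, and variables do not carry over. Pictures are saved under pics/ and viewed, about 8 in all and at most 12, crops included, and the job is handed in when it is done.

Besides the shell and the picture viewer there is one more tool, called after "Request:" by a JSON object that holds its "method" and its "body". drive_tool: Moves the arm, as the interface text tells. Its arguments: {"type":"object","properties":{"offset":{"type":"array","items":{"type":"array","items":{"type":"number"}}},"dr":{"type":"array","items":{"type":"array","items":{"type":"number"}}},"claw":{"type":"number"},"squeeze":{"type":"number"}},"required":["offset","dr"]}

```bash
mkdir -p pics
cat > h.py <<'E'
import numpy as np, cv2
from station import arm
def grab(n,f):
    c=arm.get_calibration(n); p,d=arm.read_camera(n); np.savez('/tmp/'+f,p=p,d=d,**{k:np.array(v) for k,v in c.items()})
    cv2.imwrite(f'pics/{f}.png',p[:,:,::-1]); return p,d,c
def cloud(d,c):
    v,u=np.mgrid[:d.shape[0],:d.shape[1]]
    P=np.stack([(u-c['cx'])/c['fx']*d,(v-c['cy'])/c['fy']*d,d],-1)
    return (P-np.array(c['t']))@np.array(c['R'])
E
python3 - <<'E'
from h import *
a=grab('scene','s0');b=grab('top','t0')
cv2.imwrite('pics/both.png',cv2.resize(np.vstack([a[0],b[0]])[:,:,::-1],None,fx=.78,fy=.78))
s=arm.read_state();print(s['tool_pos'],s['tool_rot'],s['time_s'])
for p,d,c in(a,b):
    X=cloud(d,c);h=cv2.cvtColor(p,cv2.COLOR_RGB2HSV)
    m=(h[...,0]>5)&(h[...,0]<20)&(h[...,1]>170)&(h[...,2]>120)
    n,l,st,ce=cv2.connectedComponentsWithStats(m.astype(np.uint8))
    for i in range(1,n):
        if st[i,4]>15: print(ce[i],st[i],np.median(X[(l==i)&(d>0)],0))
E
```

```text
[ 0.23651749 -0.49607249  0.23049018] [[-9.02713407e-01 -4.30241637e-01 -7.99278433e-04]
 [-4.30242371e-01  9.02712206e-01  1.47508117e-03]
 [ 8.68770592e-05  1.67545900e-03 -9.99998593e-01]] 0.1
[ 13.     134.9375] [ 10 128   8  13  16] [ 0.68140877 -0.60937252  0.10087986]
[153.47154472 158.59349593] [143 152  23  14 123] [ 0.53729162 -0.25647905  0.1184713 ]
[ 18.66666667 221.05      ] [  0 208  36  23 420] [ 0.8118205  -0.40729404  0.04032267]
[281.06074766 248.98130841] [266 239  33  21 214] [0.55818032 0.11590261 0.11841075]
[113.5  32. ] [103  32  22   1  22] [0.94670838 0.38916559 0.0011399 ]
[414.21590909  79.64772727] [411  70   9  18  88] [ 0.79428513 -0.40249127  0.04494028]
[208.90697674 168.0872093 ] [195 163  28  10 172] [0.55619147 0.11802372 0.1183152 ]
[368.94326241 175.61702128] [353 171  29   8 141] [ 0.5357663  -0.26355032  0.11819966]
```

View pics/both.png

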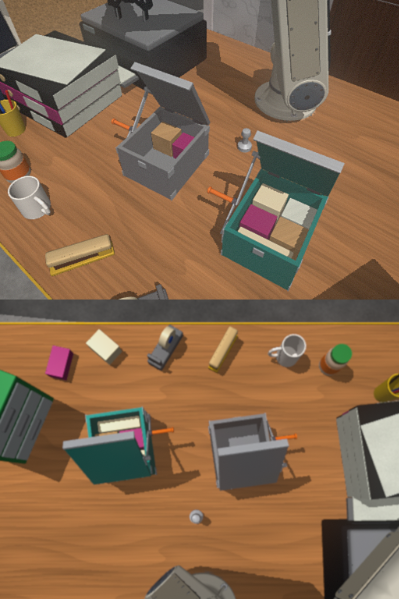

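```bash
cat > f.py <<'E'
from h import *
for n in('s0','t0'):
    z=np.load(f'/tmp/{n}.npz');p,d=z['p'],z['d'];X=cloud(d,z);h=cv2.cvtColor(p,cv2.COLOR_RGB2HSV)
    teal=(h[...,0]>80)&(h[...,0]<97)&(h[...,1]>120)&(X[...,1]>.08)&(X[...,1]<.45)&(X[...,0]>.3)&(X[...,0]<.8)&(d>0)
    Q=X[teal]
    r=Q[(Q[:,2]>.112)&(Q[:,2]<.126)]
    if n=='t0':
        L=Q[Q[:,2]>.15];c=np.median(L,0)
        for _ in range(5):
            e=np.linalg.svd(L-c,full_matrices=False)[2][2]
            k=abs((L-c)@e); L=L[k<max(.003,np.percentile(k,80))];c=L.mean(0)
        e=e*np.sign(e[2]);print('lid n',e,'elev of face',90-np.degrees(np.arcsin(e[2])),'yaw',np.degrees(np.arctan2(-e[1],-e[0])))
        print('lid range',L.min(0),L.max(0))
    rc=cv2.minAreaRect(r[:,:2].astype(np.float32)*1000);print(n,'rim',rc,cv2.boxPoints(rc).round(),len(r))
    o=(h[...,0]>5)&(h[...,0]<20)&(h[...,1]>150)&(h[...,2]>90)&(abs(X[...,0]-.557)<.06)&(abs(X[...,1]-.115)<.06)&(X[...,2]>.09)&(X[...,2]<.14)
    O=X[o];mu=O.mean(0);v=np.linalg.svd(O-mu,full_matrices=False)[2][0];t=(O-mu)@v
    print('bar',mu,v,np.percentile(t,[1,99]),mu+v*(t.min()+t.max())/2,O[:,2].max(),'yaw',np.degrees(np.arctan2(v[0],-v[1])))
E
python3 f.py
```

```text
s0 rim ((517.4437255859375, 248.59613037109375), (200.50717163085938, 167.98568725585938), 8.215508460998535) [[406. 317.]
 [430. 151.]
 [629. 180.]
 [605. 346.]] 1372
bar [0.55835834 0.11529715 0.11773081] [ 0.15004936 -0.9885615   0.01520995] [-0.03264668  0.03068116] [0.55821576 0.11623646 0.11771635] 0.12356113386267624 yaw 8.63079308136068
lid n [-0.89714315 -0.13106555  0.42184829] elev of face 65.04866691017759 yaw 8.311663045863082
lid range [0.40929401 0.15253826 0.15007218] [0.50074587 0.32675945 0.30671607]
t0 rim ((522.0044555664062, 249.70533752441406), (186.09669494628906, 168.47401428222656), 7.920547008514404) [[418. 320.]
 [441. 153.]
 [626. 179.]
 [603. 346.]] 574
bar [0.55546078 0.11623917 0.11895737] [-0.14257511  0.9897213  -0.01113981] [-0.03080469  0.03258278] [0.55528929 0.11742965 0.11894397] 0.1250966729642247 yaw -171.80260378177306
```

Request:
{"method": "drive_tool", "body": {"offset": [[0,0,-15],[0,0,-15],[0,0,-15],[0,0,-15],[0,0,-15],[0,0,-15],[0,0,-15],[0,0,-15],[0,0,-15],[0,0,-15]], "dr": [[0,0,-7],[0,0,-7],[0,0,-7],[0,0,-7],[0,0,-7],[0,0,-7],[0,0,-7],[0,0,-7],[0,0,-7],[0,0,-7]], "claw": 0}}

```text
time_s: 0.93
tool_pos: [0.2366, -0.4962, 0.3815]
tool_rot: [[0.102, -0.995, -0.0], [-0.995, -0.102, 0.001], [-0.001, 0.0, -1.0]]
contact_force: [0.0, -0.2, 0.1]
gripper_width: 0.0854
```

Request:
{"method": "drive_tool", "body": {"offset": [[0,0,0],[0,0,0]], "dr": [[0,0,-2.8],[0,0,0]]}}

```text
time_s: 1.1
tool_pos: [0.2369, -0.4966, 0.3817]
tool_rot: [[0.146, -0.989, 0.001], [-0.989, -0.146, -0.001], [0.001, -0.001, -1.0]]
contact_force: [0.4, 0.8, -0.9]
gripper_width: 0.0853
```

Request:
{"method": "drive_tool", "body": {"offset": [[-27.5,-20.2,0],[-27.5,-20.2,0],[-27.5,-20.2,0],[-27.5,-20.2,0],[-27.5,-20.2,0],[-27.5,-20.2,0],[-27.5,-20.2,0],[-27.5,-20.2,0],[-27.5,-20.2,0],[-27.5,-20.2,0]], "dr": [[0,0,0],[0,0,0],[0,0,0],[0,0,0],[0,0,0],[0,0,0],[0,0,0],[0,0,0],[0,0,0],[0,0,0]]}}

```text
time_s: 1.93
tool_pos: [0.397, -0.1934, 0.3806]
tool_rot: [[0.142, -0.99, -0.001], [-0.99, -0.142, 0.001], [-0.001, 0.001, -1.0]]
contact_force: [1.3, -1.1, 0.7]
gripper_width: 0.0858
```

Request:
{"method": "drive_tool", "body": {"offset": [[-27.5,-20.2,0],[-27.5,-20.2,0],[-27.5,-20.2,0],[-27.5,-20.2,0],[-27.5,-20.2,0],[-27.5,-20.2,0],[-27.5,-20.2,0],[-27.5,-20.2,0],[-27.5,-20.2,0],[-27.5,-20.2,0]], "dr": [[0,0,0],[0,0,0],[0,0,0],[0,0,0],[0,0,0],[0,0,0],[0,0,0],[0,0,0],[0,0,0],[0,0,0]]}}

```text
time_s: 2.77
tool_pos: [0.5574, 0.1077, 0.3804]
tool_rot: [[0.142, -0.99, -0.002], [-0.99, -0.142, -0.0], [0.0, 0.002, -1.0]]
contact_force: [0.7, -0.0, -0.0]
gripper_width: 0.0856
```

Request:
{"method": "drive_tool", "body": {"offset": [[0,0,0],[0,0,0]], "dr": [[0,0,0],[0,0,0]]}}

```text
time_s: 2.93
tool_pos: [0.5575, 0.1077, 0.3787]
tool_rot: [[0.145, -0.989, -0.004], [-0.989, -0.145, -0.001], [0.001, 0.005, -1.0]]
contact_force: [0.1, -0.1, 0.3]
gripper_width: 0.0854
```

```bash
cat > w.py <<'E'
import sys
from h import *
s=arm.read_state();p,d,c=grab('wrist',sys.argv[1]);X=cloud(d,c);h=cv2.cvtColor(p,cv2.COLOR_RGB2HSV)
o=(h[...,0]>5)&(h[...,0]<20)&(h[...,1]>150)&(h[...,2]>90)&(abs(X[...,0]-.57)<.09)&(abs(X[...,1]-.115)<.06)&(X[...,2]>.09)&(X[...,2]<.17)
O=X[o];mu=O.mean(0);v=np.linalg.svd(O-mu,full_matrices=False)[2][0];t=(O-mu)@v
print('tcp',s['tool_pos'],s['time_s']);print('bar',mu,v,mu+v*(t.min()+t.max())/2,t.max()-t.min(),O[:,2].max(),len(O))
E
python3 w.py w1
```

```text
tcp [0.55746188 0.10770118 0.37871477] 2.9333
bar [0.55500175 0.11334509 0.11835025] [-0.14631371  0.98911997 -0.01529632] [0.55461548 0.11595636 0.11830987] 0.0661767840018174 0.12322901909780747 567
```

View pics/w1.png

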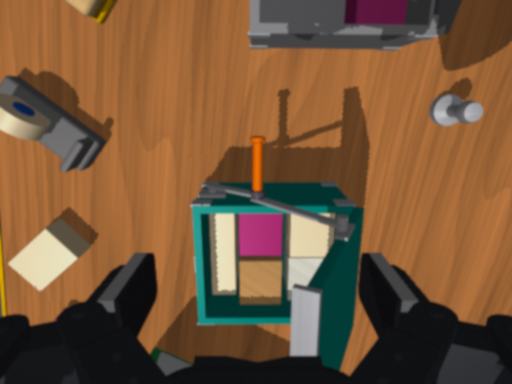

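Request:
{"method": "drive_tool", "body": {"offset": [[0,0,35],[0,0,35],[0,0,35],[0,0,35],[0,0,35],[0,0,25],[0,0,25],[0,0,20],[0,0,20],[0,0,18]], "dr": [[0,0,0],[0,0,0],[0,0,0],[0,0,0],[0,0,0],[0,0,0],[0,0,0],[0,0,0],[0,0,0],[0,0,0]]}}

```text
time_s: 3.82
tool_pos: [0.5565, 0.1046, 0.0976]
tool_rot: [[0.142, -0.99, -0.0], [-0.99, -0.142, -0.0], [0.0, 0.0, -1.0]]
contact_force: [-0.1, 0.3, -0.3]
gripper_width: 0.0854
```

Request:
{"method": "drive_tool", "body": {"offset": [[0,0,0],[0,0,0],[0,0,0],[0,0,0],[0,0,0],[0,0,0],[0,0,0],[0,0,0]], "dr": [[0,0,0],[0,0,0],[0,0,0],[0,0,0],[0,0,0],[0,0,0],[0,0,0],[0,0,0]], "claw": 1, "squeeze": 30}}

```text
time_s: 4.48
tool_pos: [0.5568, 0.106, 0.0993]
tool_rot: [[0.144, -0.99, -0.0], [-0.99, -0.144, 0.0], [-0.0, 0.0, -1.0]]
contact_force: [-3.3, 0.1, 5.5]
gripper_width: 0.0107
```

Request:
{"method": "drive_tool", "body": {"offset": [[0,-3.4,-4.3],[0,-3.5,-3.9],[0,-3.8,-3.7],[0,-4,-3.4],[0,0,0],[0,0,0]], "dr": [[0,0,0],[0,0,0],[0,0,0],[0,0,0],[0,0,0],[0,0,0]]}}

```text
time_s: 4.98
tool_pos: [0.5691, 0.1077, 0.114]
tool_rot: [[0.144, -0.99, -0.006], [-0.99, -0.144, -0.001], [0.0, 0.006, -1.0]]
contact_force: [-12.7, 0.3, 7.7]
gripper_width: 0.0108
```

Request:
{"method": "drive_tool", "body": {"offset": [[0,-4.2,-3],[0,-4.5,-2.8],[0,-4.6,-2.5],[0,-4.8,-2.1],[0,0,0],[0,0,0],[0,0,0]], "dr": [[0,0,0],[0,0,0],[0,0,0],[0,0,0],[0,0,0],[0,0,0],[0,0,0]]}}

```text
time_s: 5.57
tool_pos: [0.5885, 0.1104, 0.126]
tool_rot: [[0.145, -0.99, -0.002], [-0.99, -0.145, -0.001], [0.0, 0.002, -1.0]]
contact_force: [-10.6, 0.1, 12.0]
gripper_width: 0.0109
```

Request:
{"method": "drive_tool", "body": {"offset": [[0,0,0],[0,0,0],[0,0,0],[0,0,0],[0,0,0],[0,0,0],[0,0,0]], "dr": [[0,0,0],[0,0,0],[0,0,0],[0,0,0],[0,0,0],[0,0,0],[0,0,0]], "claw": 0.5}}

```text
time_s: 6.15
tool_pos: [0.5897, 0.1107, 0.1238]
tool_rot: [[0.144, -0.99, -0.0], [-0.99, -0.144, -0.0], [0.0, 0.0, -1.0]]
contact_force: [0.4, 0.1, -0.3]
gripper_width: 0.0426
```

Request:
{"method": "drive_tool", "body": {"offset": [[0,0,-10],[0,0,-20],[0,0,-35],[0,0,-35],[0,0,-35],[0,0,-35],[0,0,-35],[0,0,-30],[0,0,-15],[0,0,0]], "dr": [[0,0,0],[0,0,0],[0,0,0],[0,0,0],[0,0,0],[0,0,0],[0,0,0],[0,0,0],[0,0,0],[0,0,0]]}}

```text
time_s: 6.98
tool_pos: [0.5905, 0.1104, 0.3794]
tool_rot: [[0.144, -0.99, 0.009], [-0.99, -0.144, 0.002], [-0.001, -0.009, -1.0]]
contact_force: [-0.1, -0.9, 0.3]
gripper_width: 0.0427
```

```bash
python3 w.py w2
python3 - <<'E'
from h import *
grab('scene','s0');grab('top','t0')
E
python3 f.py
```

```text
tcp [0.59050013 0.11039731 0.3794432 ] 6.9833
bar [0.58646961 0.11781226 0.14370381] [-0.14355669  0.98929368 -0.02625833] [0.58570755 0.12306383 0.14356442] 0.07114297308364435 0.14906853762926242 610
s0 rim ((518.5365600585938, 248.57000732421875), (199.42543029785156, 168.4598846435547), 8.183645248413086) [[408. 318.]
 [432. 151.]
 [629. 179.]
 [605. 346.]] 1308
bar [0.5935546  0.11675837 0.13807686] [-0.16505809  0.98595602  0.02542748] [-0.02689138  0.03495022] [0.59288637 0.12075002 0.1381798 ] 0.13998963629547087 yaw -170.49628988460213
lid n [-0.84737014 -0.12334462  0.51647841] elev of face 58.903674977834086 yaw 8.281904066700752
lid range [0.4115554  0.15278796 0.1501389 ] [0.52114165 0.31540346 0.29953696]
t0 rim ((516.846435546875, 244.72509765625), (206.64035034179688, 165.7594451904297), 12.14838695526123) [[398. 304.]
 [433. 142.]
 [635. 185.]
 [600. 347.]] 453
bar [0.5835455  0.12675586 0.13898842] [-0.11134093  0.99371405  0.01164363] [-0.03124959  0.02771115] [0.58374321 0.1249913  0.13896774] 0.13996898762734444 yaw -173.60694461785488
```

Request:
{"method": "drive_tool", "body": {"offset": [[-20,12,0],[-25,14.5,0],[-25,14.5,0],[-25,14.5,0],[-25,14.5,0],[-27,15,0],[0,0,15],[0,0,15],[0,0,15],[0,0,0]], "dr": [[0,0,0],[0,0,0],[0,0,0],[0,0,0],[0,0,0],[0,0,0],[0,0,0],[0,0,0],[0,0,0],[0,0,0]], "claw": 1}}

```text
time_s: 7.97
tool_pos: [0.4825, 0.2435, 0.3249]
tool_rot: [[0.145, -0.989, -0.007], [-0.989, -0.145, -0.004], [0.003, 0.007, -1.0]]
contact_force: [0.5, 0.4, -1.4]
gripper_width: 0.0001
```

Run:
```python
from h import *
p=grab('scene','s1')[0];s=arm.read_state();print(s['tool_pos'],s['gripper_width'])
cv2.imwrite('pics/s1c.png',cv2.resize(p[100:384,200:512,::-1],None,fx=1.6,fy=1.6))
```

```text
[0.48327292 0.24333686 0.32689575] 0.00013696370065127637
```

View pics/s1c.png

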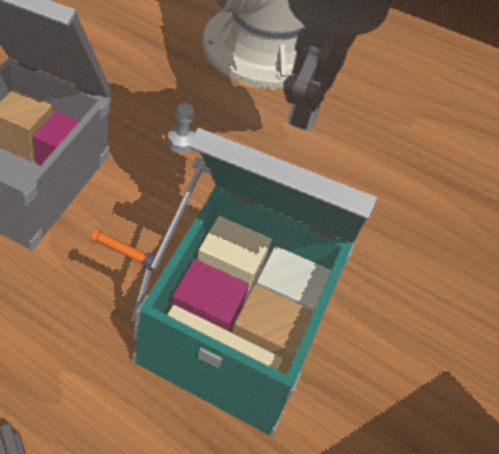

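Request:
{"method": "drive_tool", "body": {"offset": [[0,0,15],[0,0,15],[0,0,8],[0,0,7],[0,-6,3.7],[0,-6,3.7],[0,-6,3.7],[0,-6,3.7],[0,0,0]], "dr": [[0,0,0],[0,0,0],[0,0,0],[0,0,0],[0,0,0],[0,0,0],[0,0,0],[0,0,0],[0,0,0]]}}

```text
time_s: 8.77
tool_pos: [0.5093, 0.2475, 0.2683]
tool_rot: [[0.143, -0.99, -0.0], [-0.99, -0.143, -0.001], [0.001, 0.0, -1.0]]
contact_force: [-0.6, -0.4, 0.3]
gripper_width: -0.0003
```

Request:
{"method": "drive_tool", "body": {"offset": [[0,-5.9,5.2],[0,-5.9,5.2],[0,-5.9,5.2],[0,-5.9,5.2],[0,-4.9,6.1],[0,-4.9,6.1],[0,-4.9,6.1],[0,-4.9,6.1],[0,0,0]], "dr": [[0,0,0],[0,0,0],[0,0,0],[0,0,0],[0,0,0],[0,0,0],[0,0,0],[0,0,0],[0,0,0]]}}

```text
time_s: 9.52
tool_pos: [0.5508, 0.2534, 0.2215]
tool_rot: [[0.144, -0.99, -0.003], [-0.99, -0.144, -0.002], [0.001, 0.003, -1.0]]
contact_force: [-0.2, -0.3, -0.3]
gripper_width: -0.0
```

Run:
```python
from h import *
p=grab('scene','s2')[0];s=arm.read_state();print(s['tool_pos'],s['contact_force'])
cv2.imwrite('pics/s2c.png',cv2.resize(p[100:384,200:512,::-1],None,fx=1.6,fy=1.6))
```

```text
[0.55053605 0.25340935 0.22218602] [ 0.16919187  0.12436311 -0.3333535 ]
```

View pics/s2c.png

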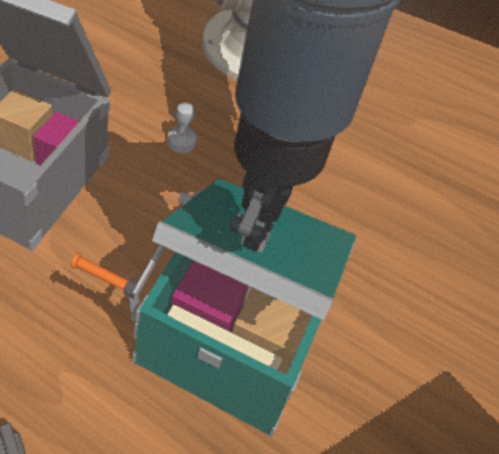

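Request:
{"method": "drive_tool", "body": {"offset": [[0,-3.8,6.9],[0,-3.8,6.9],[0,-3.8,6.9],[0,-3.8,6.9],[0,-2.6,7.4],[0,-2.6,7.4],[0,-2.6,7.4],[0,-2.6,7.4],[0,0,0]], "dr": [[0,0,0],[0,0,0],[0,0,0],[0,0,0],[0,0,0],[0,0,0],[0,0,0],[0,0,0],[0,0,0]]}}

```text
time_s: 10.32
tool_pos: [0.5755, 0.257, 0.1642]
tool_rot: [[0.144, -0.99, -0.004], [-0.99, -0.144, -0.002], [0.001, 0.004, -1.0]]
contact_force: [-0.1, -0.3, -0.5]
gripper_width: -0.0002
```

Request:
{"method": "drive_tool", "body": {"offset": [[0,-1,5],[0,-1,5],[0,-1,5],[0,-1,5],[0,-0.5,4],[0,0,3],[0,0,2],[0,0,0],[0,0,0]], "dr": [[0,0,0],[0,0,0],[0,0,0],[0,0,0],[0,0,0],[0,0,0],[0,0,0],[0,0,0],[0,0,0]]}}

```text
time_s: 11.07
tool_pos: [0.5805, 0.2581, 0.1376]
tool_rot: [[0.144, -0.99, -0.0], [-0.99, -0.144, 0.0], [-0.0, 0.0, -1.0]]
contact_force: [0.7, -0.5, 0.3]
gripper_width: 0.0002
```

Request:
{"method": "drive_tool", "body": {"offset": [[0,0,2],[0,0,2],[0,0,2],[0,0,2],[0,0,0],[0,0,0]], "dr": [[0,0,0],[0,0,0],[0,0,0],[0,0,0],[0,0,0],[0,0,0]]}}

```text
time_s: 11.57
tool_pos: [0.5812, 0.2583, 0.132]
tool_rot: [[0.145, -0.989, 0.003], [-0.989, -0.145, 0.001], [-0.001, -0.003, -1.0]]
contact_force: [-3.6, -0.4, 9.7]
gripper_width: 0.0
```

Run:
```python
from h import *
p=grab('scene','s3')[0];s=arm.read_state();print(s['tool_pos'],s['contact_force'])
cv2.imwrite('pics/s3c.png',cv2.resize(p[100:384,200:512,::-1],None,fx=1.6,fy=1.6))
```

```text
[0.58115462 0.25823875 0.13201079] [-3.64870133 -0.47586811 10.05594053]
```

View pics/s3c.png

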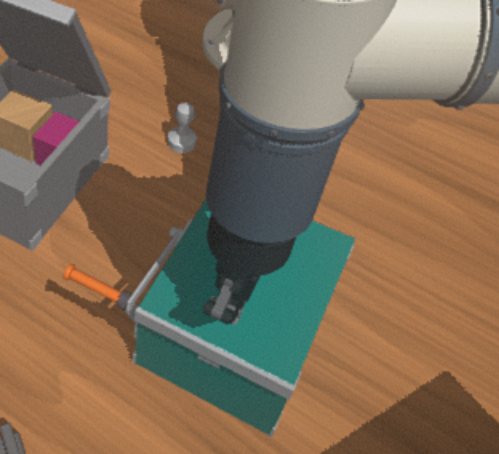

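Request:
{"method": "drive_tool", "body": {"offset": [[0,0,2],[0,0,2],[0,0,0],[0,0,0],[0,0,-10],[0,0,-20],[0,0,-30],[0,0,-30],[0,0,-30],[0,0,-30]], "dr": [[0,0,0],[0,0,0],[0,0,0],[0,0,0],[0,0,0],[0,0,0],[0,0,0],[0,0,0],[0,0,0],[0,0,0]]}}

```text
time_s: 12.45
tool_pos: [0.5802, 0.2578, 0.2768]
tool_rot: [[0.144, -0.99, -0.001], [-0.99, -0.144, -0.0], [0.0, 0.001, -1.0]]
contact_force: [0.8, 0.5, 0.0]
gripper_width: 0.0003
```

Request:
{"method": "drive_tool", "body": {"offset": [[0,20,-30],[0,20,-30],[0,20,-20],[0,20,0],[0,20,0],[0,0,0],[0,0,0]], "dr": [[0,0,0],[0,0,0],[0,0,0],[0,0,0],[0,0,0],[0,0,0],[0,0,0]]}}

```text
time_s: 13.03
tool_pos: [0.481, 0.2436, 0.3563]
tool_rot: [[0.145, -0.989, 0.001], [-0.989, -0.145, 0.001], [-0.001, -0.001, -1.0]]
contact_force: [-0.0, -0.2, -0.4]
gripper_width: 0.0001
```

Run:
```python
from h import *
a=grab('scene','s4');p,d,c=a;X=cloud(d,c);h=cv2.cvtColor(p,cv2.COLOR_RGB2HSV)
cv2.imwrite('pics/s4c.png',cv2.resize(p[60:384,60:450,::-1],None,fx=1.5,fy=1.5))
B=(X[...,:2]-[.5175,.2486])@np.array([[.9895,-.1444],[.1444,.9895]])
teal=(h[...,0]>80)&(h[...,0]<97)&(h[...,1]>120)&(d>0)&(abs(B[...,0])<.095)&(abs(B[...,1])<.08)&(X[...,2]>.1)&(X[...,2]<.2)
b,z=B[teal],X[teal][:,2];k=np.linalg.lstsq(np.c_[b,np.ones(len(b))],z,rcond=None)[0]
print('lid slope deg',np.degrees(np.arctan(k[0])),'z mid',k[2],'n',len(b),np.std(z))
s=arm.read_state();print(s['tool_pos'],s['contact_force'],s['time_s'])
```

```text
lid slope deg -0.027612405129922798 z mid 0.13171937049169663 n 8559 0.001100294403242243
[0.48156094 0.24363005 0.35564975] [ 1.2025496  -0.4316509  -0.71493599] 13.0833
```

View pics/s4c.png

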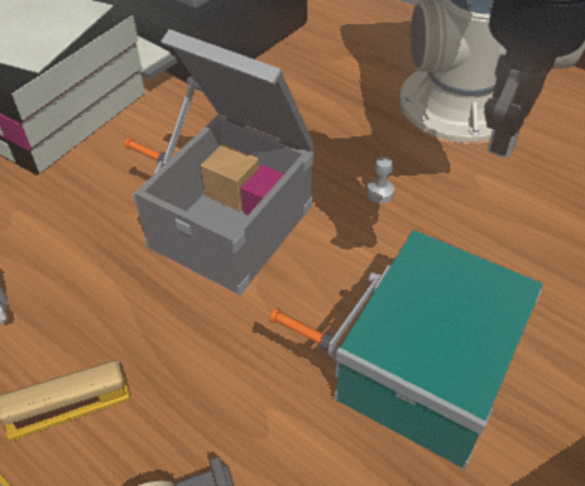

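The teal lid lies level (slope about 0°, top at 131.7 mm), the grey lid still stands open, and the arm is clear of everything.

```bash
python3 -c "
from station import arm
print(arm.hand_in())"
```

```text
the job is handed in; nothing more can be done
None
```

The teal box is shut, the grey lid was left standing open, and the job was handed in at about 13 s. I don't have the verdict, because hand-in gives none.

- **Unlocking:** I pinched the orange handle and lifted it along its arc to about x = 51 mm in the box's frame, past the 36 mm needed. The lid then measured 59° above level, down from 65°, so the stay was unlocked.
- **Lowering:** I let go of the handle and pushed the lid down on its outer face with the shut fingers, at about 0.5 rad/s. I pressed it home with at least 10 N and drew the arm clear.
- **Last checks:** The lid is level (slope -0.03°), with its top at 131.7 mm against 132 mm expected. In the last picture the grey lid stands open. The gripper is clear of everything, with the force reading near zero.
- **Disagreements:**
  - The three cameras differed by up to about 9 mm on where the handle was after the lift; the pinch itself had held.
  - The force read near zero between pushes while the lid was coming down, though the pictures showed it following the fingers.

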